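# Load the paint shaker from the hanging rack

### The arm

A 6-joint arm with a two-finger parallel gripper is mounted at the origin on the work surface. World frame = base frame: x ahead of the robot, y to its left, z up, the work surface at z = 0. Lengths are in m, angles in rad, forces in N, time in s.
With the tool pointing down it reaches from about 0.35 to 0.975 m from the base axis. Payload 4.9 kg.
Tool frame: the origin (TCP) lies between the finger pads; the fingertips stand 11 mm ahead of it and the grasp point (between the pads) lies 8 mm behind it; z points along the fingers, y is the line along which they close (so a half turn about z gives the same grasp; the last joint's range is limited). The gripper opens to 85 mm and grips with 20 to 120 N. Pads are 22 mm wide; open, the fingers measure 114 mm over their backs; the gripper's body (76 mm by 85 mm) begins 54 mm behind the grasp point. The pads swing forward as they close: fully open they stand 13 mm farther back than shut.
Start: joints at [-1.341, 0.053, 1.613, -0, 1.476, -0.119], TCP at [0.214, -0.587, 0.242] pointing down, gripper open.
Joint ranges: [-3.01, 3.01], [-1.01, 2.22], [0.06, 2.58], [-1.02, 4.17], [0.09, 2.62], [-3.14, 3.14]. Speed limits (rad/s): [2.57, 2.57, 3.14, 3.14, 3.14, 3.14].

### API

Orientations are given as a unit quaternion [w, x, y, z].
In Python, from bench import status, viewer, ctrl gives the robot as it stands.
- The arm moves only by the tool drive_tool, never from a script. Its argument "rows" is a list of rows, each a list of 2 entries, a list of its own where there are three numbers: the shift along the tool's x, y, z in mm, then the turn, a rotation vector about the tool's x, y, z in degrees. In form: [[[dx, dy, dz], [wx, wy, wz]], ...]. A call has exactly 8 rows; each row shifts and turns the commanded pose from where the row before left it, along the tool's axes as they then stand; what a row does not reach is not made up. A row lasts 1/12 s, in which the tool goes at most 41.7 mm and 7.16 degrees, less where a joint would pass 70% of its speed; a pose out of reach is approached as far as the arm can. A call with a gripper value outside its range is refused whole. "hand" is the finger opening in mm, from 0 to 85.4, set as the call begins (left out, the last holds). The fingers move at their own pace and stop on an object; "grip_force" is the grip in N (left out, the last holds). Time passes only in rows, so rows that do not move let the fingers close, or fill a call up. It gives the time, the measured TCP pose, the force, the opening and the grip force at its end, in the units of the state.
- status.sense(): the state, without advancing time (a new reading comes with each control period).
- viewer.grab_frame(name): name is "scene" or "top" or "wrist"; returns a dict with "color" (400x640x3 uint8, red, green, blue), "mtx" (3x3 intrinsics, pixels), "dist" ([k1, k2, p1, p2, k3] as OpenCV has them; the pictures are not rectified), "rvec" (rotation vector, rad) and "tvec" (3), from world to camera coordinates, as OpenCV has them; the wrist camera has in their place "hand_eye" (4x4, takes a point from camera to tool coordinates, whose origin is the TCP and whose axes are the flange's). Camera axes: x right, y down, z forward; pixel columns grow to the right and rows downward; lengths in m; the calibration is good to about 2 mm. A picture is of the moment at which its call begins: read the wrist's pose just before it. There is no depth.
- ctrl.sign_off(): hands the job in; it is judged then, once.
The state is a dict: "time": time; "joint_pos": joint angles; "qvel": joint speeds; "effort": joint torques, N m; "position": TCP position; "orientation": TCP orientation; "wrist_force": force on the tool from outside, world axes, zero at the start; "torque": the same for the moment, N m; "opening": finger opening in m; "gripper_force": force on a finger pad.
Only numpy, scipy, OpenCV 4.12 (cv2) and the standard library are available. Lean on these libraries where they do the work, as an engineer would, in place of code of your own. Each camera call takes 0.05 s, during which the arm holds its last target. There are 200 camera calls.

### The job

Two lidded paint pots hang by their hooks on the bench rack: lift the wide one up and off its bar and stand it fully down in the round cup of the paint shaker. Then swing the shaker's hold-down bar over its lid until the bar lies level, home in its catch. Do not drop the pot, and leave the narrow pot and the other things on the bench where they are.

Things in the scene. Friction and masses are not known exactly. Their poses are not given: they have to be found in the camera images.
- rack: Fixed bench rack, at the robot's left or right: two level steel bars 280 mm long along its y, one above the other, on two posts at y = +-145 mm, 102 mm tall. Origin on the table under the upper bar, z up. Upper bar 6 mm thick (x) and 12 mm tall, top edge 100 mm up; lower bar 10 mm tall, centred 65 mm up. The pots hang on its +x side, either one at either end, axes 30 mm from the upper bar.
- wide_pot: Pot to move: white body 50 mm across, 54 mm tall; black lid 45 mm across, 16 mm tall on top. 0.14 kg. Origin: centre of underside, z up (52 mm above the table when hung). At -x a steel hook 16 mm wide: plate 48-52 mm up, out to 36 mm from the axis, with a 3 mm lip turned down to 34 mm up; its 8 mm slot sits over the upper bar, so raise it over 14 mm to unhook. Its back leans on the lower bar.
- narrow_pot: The other hanging pot, to be left alone: same look, height and hook, but 34 mm in diameter with a 30 mm lid. Origin: centre of its underside.
- shaker: Paint shaker, fixed for the episode: grey base 125 (x) x 105 (y) x 34 mm, a black round cup in its middle, an aluminium hinge post at x = +50 mm (124 mm tall) and a forked aluminium catch post at x = -50 mm (fork tips 120 mm up, 20 mm between the tips). Origin on the table under the cup's axis, z up.
- cup_floor (a point): Centre of the cup's inner floor, 38 mm above the table, axes as the shaker's. The cup is open above, 57 mm across inside at its foot, flaring to about 66 mm at its rim, and 18 mm deep. A pot fully down has its underside on this floor and its lid top 108 mm above the table.
- bar (a joint): Angle of the hold-down bar in rad: 0 is closed (level over the cup, lying in the catch fork), about 1.57 upright, it starts open at 1.8 to 2.2 leaning back beyond the hinge. Raised, it stays where it is left; below about 0.6 rad its own weight (50 g) lowers it. Moving it takes under 1 N at the handle.
- bar_hinge (a point): The bar's hinge, on the shaker 50 mm to +x of the cup's axis and 115 mm above the table; the hinge line runs along the shaker's y and the axes are the shaker's.
- bar_handle (a point): Point to hold on the bar, 130 mm from its hinge (the bar is 150 mm long, 14 mm wide, 8 mm thick, steel). Handle = hinge + 130 mm * (-cos a, 0, sin a) in the shaker's axes, a the joint angle. When closed it lies 30 mm beyond the catch post, on the shaker's -x side, 115 mm above the table, and the bar's underside passes 3 mm above a seated pot's lid.
- tape_roll: Roll of white tape lying flat, 72 mm in diameter, 22 mm tall, to be left alone. Origin: centre of its underside.
- carton: Closed cardboard carton 70 x 150 x 45 mm, to be left alone. Origin: centre of its underside.
- pliers: Pliers with orange handles, about 145 mm long, 13 mm tall, lying along their x, to be left alone. Origin at the underside near the joint.
There are look-alikes about, which are no part of the job. There is more than one size of the shaker; the job needs the largest.

How it is judged:
By the outcome, as a careful person would: the job done as asked, in the order asked, and still so for the second after the job is handed in, with the robot touching nothing.
It also fails if it takes over 67 s, if anything falls off the work surface, if the arm or the gripper's body presses on something with over 40 N, if the wrist force passes 120 N, or if a joint passes its speed limit or range.

## Working session

There is one attempt and no reset: what is moved stays moved. The work goes in short steps, Python scripts to look and compute and a tool call to move; the robot and the scene stay as the last step left them, time stands still between calls to the robot, and variables do not carry over. Pictures are saved under pics/ and viewed, at most 10 in all, crops included, and the job is handed in when it is done.

Besides the shell and the picture viewer there is one more tool, called after ">>>" as name(argument=value, ...) on one line, values as JSON. drive_tool: Moves the arm, as the interface text tells. Its arguments: {"type":"object","properties":{"rows":{"type":"array","items":{"type":"array"}},"hand":{"type":"number"},"grip_force":{"type":"number"}},"required":["rows"]}

```bash
mkdir -p pics
python3 - <<'E'
from bench import status, viewer
import cv2,json,numpy as np
s=status.sense();print(s)
for n in ["scene","top"]:
    f=viewer.grab_frame(n);cv2.imwrite(f"pics/{n}0.png",f["color"][:,:,::-1])
    print(n,{k:np.round(v,4).tolist() for k,v in f.items() if k!="color"})
E
```

```text
{'time': 0.0, 'joint_pos': array([-1.34101887e+00,  5.33395204e-02,  1.61428899e+00, -4.35681245e-06,
        1.47600916e+00, -1.19022912e-01]), 'qvel': array([ 0.00018391,  0.00159523,  0.00290939,  0.00098939, -0.00166335,
        0.00095614]), 'effort': array([-1.23984140e-03, -3.93684053e+01, -3.70180106e+01, -1.51441332e-04,
        7.11461005e-03,  1.26218328e-05]), 'position': array([ 0.21345461, -0.5867803 ,  0.24107674]), 'orientation': array([-1.02082103e-03,  9.84830243e-01,  1.73517569e-01, -5.87598881e-05]), 'wrist_force': array([ 0.03713092, -0.35016919,  0.17528522]), 'torque': array([ 0.02165098, -0.05116176, -0.0186464 ]), 'gripper_force': 0.0, 'opening': 0.0850847156357126}
scene {'mtx': [[427.2171, 0.0, 318.2116], [0.0, 427.2171, 194.8896], [0.0, 0.0, 1.0]], 'dist': [-0.0536, 0.0, 0.0, 0.0, 0.0], 'rvec': [0.8928, 2.3047, -1.257], 'tvec': [0.4692, -0.1091, 1.2441]}
top {'mtx': [[466.7751, 0.0, 316.0593], [0.0, 466.7751, 197.945], [0.0, 0.0, 1.0]], 'dist': [0.0189, 0.0, 0.0, 0.0, 0.0], 'rvec': [2.1678, -2.1309, 0.1438], 'tvec': [-0.0407, 0.6207, 1.2223]}
```

View pics/scene0.png

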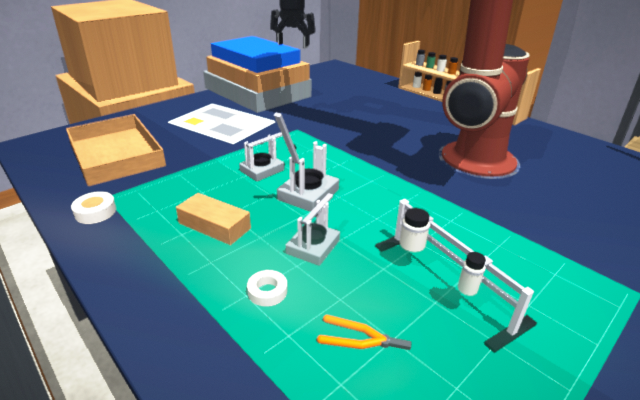

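View pics/top0.png

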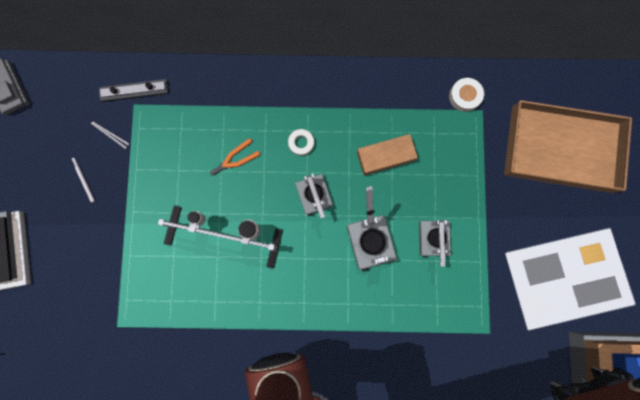

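The three shakers in the top image are at (314,194), (372,242) and (436,238). The one at (372,242) has the largest base and its bar is raised, so it fits. The pots are at (248,230), which has the wider lid, and (195,217), the narrow one. I'll confirm both in an enlarged crop.

Run:
```python
import cv2,numpy as np
t=cv2.imread("pics/top0.png");s=cv2.imread("pics/scene0.png")
R=lambda i,x,y,w,h:cv2.resize(i[y:y+h,x:x+w],(400,300),interpolation=cv2.INTER_CUBIC)
a=np.vstack([np.hstack([R(t,150,190,140,105),R(t,330,175,100,75*1+0)][0:2]),np.hstack([R(s,380,190,160,120),R(s,250,105,140,105)])])
a2=np.vstack([np.hstack([R(t,150,190,140,105),R(t,325,180,120,90)]),a[300:]])
cv2.imwrite("pics/crop1.png",a2)
```

```text
(no output)
```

View pics/crop1.png

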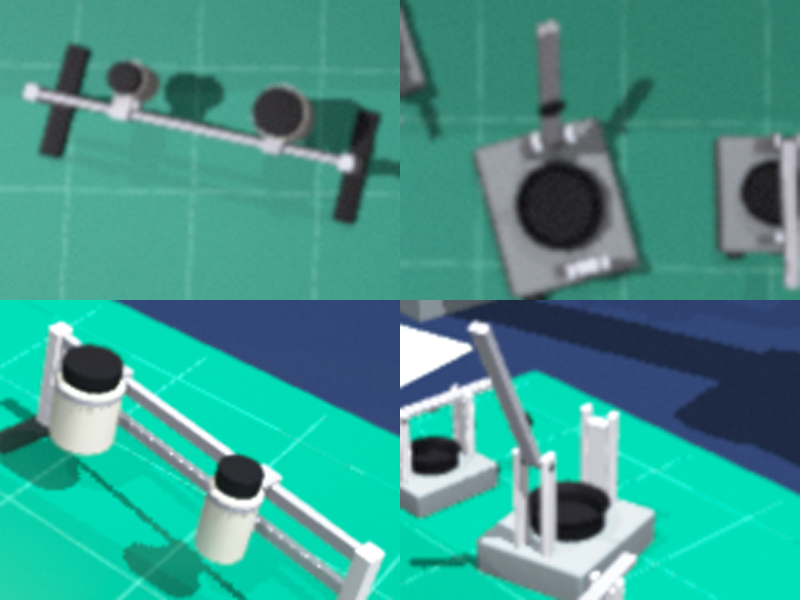

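The crop confirms it. The wide pot's lid is at top (248,229) and scene (418,214), at the rack end away from the narrow pot. The big shaker's cup is at top (373,241), with its raised bar tip at top (369,187) and scene (278,114). Next I triangulate these points and fit the poses.

```bash
cat > h.py <<'E'
import numpy as np,cv2
from scipy.optimize import least_squares
from scipy.spatial.transform import Rotation as R
C={}
C["scene"]=(np.array([[427.2171,0,318.2116],[0,427.2171,194.8896],[0,0,1]]),np.array([-.0536,0,0,0,0]),np.array([.8928,2.3047,-1.257]),np.array([.4692,-.1091,1.2441]))
C["top"]=(np.array([[466.7751,0,316.0593],[0,466.7751,197.945],[0,0,1]]),np.array([.0189,0,0,0,0]),np.array([2.1678,-2.1309,.1438]),np.array([-.0407,.6207,1.2223]))
def proj(n,P):
    K,d,r,t=C[n];return cv2.projectPoints(np.array(P,float).reshape(-1,1,3),r,t,K,d)[0][:,0]
def tri(uvs):
    f=lambda X:np.concatenate([proj(n,X)[0]-uv for n,uv in uvs.items()])
    s=least_squares(f,[.5,0,.1]);return s.x,np.abs(s.fun).max()
def place(p,L):  # p=x,y,yaw
    c,s=np.cos(p[2]),np.sin(p[2]);L=np.array(L,float)
    return np.c_[p[0]+c*L[:,0]-s*L[:,1],p[1]+s*L[:,0]+c*L[:,1],L[:,2]]
E
python3 - <<'E'
from h import *
T=lambda k,t,s:print(k,*[np.round(v,4) for v in tri({"top":t,"scene":s})])
T("lid",(248.4,229.2),(417.6,214))
T("postR",(271.5,246.7),(404,201.2));T("postL",(160.9,222.2),(527.2,290))
T("tip",(369.4,187.5),(278,113.8));T("cup",(373,241.5),(309.2,174.5))
T("fork1",(387.1,258.9),(315.1,142.8));T("fork2",(376.6,261),(324.5,144.2))
T("h1",(376,219.9),(291.7,159.3));T("h2",(365.8,222.9),(301.1,159.3))
top=np.array([(347.5,225),(385,216.6),(397,259.5),(358.9,269.1),(373,241.5),(376,219.9),(365.8,222.9),(369.4,187.5)])
# base corners z=34: hinge side +x; ordering guess
L=[(62.5,52.5,34),(62.5,-52.5,34),(-62.5,-52.5,34),(-62.5,52.5,34),(0,0,56),(50,-11,124),(50,11,124)]
def f(p,full=False):
    tip=np.array([50+150*-np.cos(p[3]),0,115+150*np.sin(p[3])])
    W=place(p,np.vstack([L,tip])/1000.)
    # scene: cup, h1,h2,tip
    S=place(p,np.array([[0,0,56],[50,-11,124],[50,11,124],tip])/1000.)
    return np.concatenate([(proj("top",W)-top).ravel(),(proj("scene",S)-[(309.2,174.5),(291.7,159.3),(301.1,159.3),(278,113.8)]).ravel()])
s=least_squares(f,[.5,-.2,0.2,2.],loss="soft_l1");print("shaker",np.round(s.x,4),np.round(s.fun,1))
# rack + pot
def g(p):
    W=place(p,[(0,.145,.102),(0,-.145,.102),(.03,p[3],.122)])
    return np.concatenate([(proj("top",W)-[(160.9,222.2),(271.5,246.7),(248.4,229.2)]).ravel(),(proj("scene",W)-[(527.2,290),(404,201.2),(417.6,214)]).ravel()])
s=least_squares(g,[.45,.2,.2,-.08]);print("rack",np.round(s.x,4),np.round(s.fun,1))
print(place(s.x,[(.03,s.x[3],.052)]))
E
```

```text
lid [0.5266 0.1418 0.1174] 1.1473
postR [0.4852 0.0826 0.0985] 0.5427
postL [0.5436 0.3672 0.0995] 0.3318
tip [ 0.6176 -0.1502  0.2484] 0.7177
cup [ 0.5047 -0.1817  0.0543] 0.5614
fork1 [ 0.4596 -0.2103  0.1142] 0.3856
fork2 [ 0.4538 -0.1834  0.1184] 0.439
h1 [ 0.5571 -0.1826  0.1133] 0.3865
h2 [ 0.5495 -0.1571  0.1205] 0.1201
shaker [ 0.5051 -0.1819  0.27    2.0364] [-0.6 -0.5 -0.7 -1.7 -0.1  0.4  0.1  0.7 -0.3  0.3 -1.2  0.3  0.6 -0.5
 -0.4  0.3 -0.7 -0.7  0.8 -3.9 -0.4 -1.4 -1.1 -0.4]
rack [ 0.5155  0.2253 -0.2042 -0.078 ] [-0.7 -0.5 -1.  -0.1 -1.8 -0.4 -0.  -0.7 -0.3 -1.2 -1.  -1.4]
[[0.52909298 0.14285795 0.052     ]]
```

>>> drive_tool(rows=[[[0,0,-10],[0,0,4]],[[0,0,-10],[0,0,4]],[[0,0,-10],[0,0,4]],[[0,0,-10],[0,0,4]],[[0,0,-10],[0,0,4]],[[0,0,-10],[0,0,4]],[[0,0,-10],[0,0,4]],[[0,0,-10],[0,0,4]]], hand=66)

```text
time: 0.77
position: [0.2135, -0.5871, 0.322]
orientation: [-0.001, 0.994, -0.106, -0.0]
wrist_force: [0.1, 0.2, -0.4]
opening: 0.0662
gripper_force: 0.0
```

>>> drive_tool(rows=[[[5.5,-32,0],[0,0,0]],[[5.5,-32,0],[0,0,0]],[[5.5,-32,0],[0,0,0]],[[5.5,-32,0],[0,0,0]],[[5.5,-32,0],[0,0,0]],[[5.5,-32,0],[0,0,0]],[[5.5,-32,0],[0,0,0]],[[5.5,-32,0],[0,0,0]]])

```text
time: 1.43
position: [0.3101, -0.3445, 0.3217]
orientation: [-0.0, 0.994, -0.105, -0.0]
wrist_force: [1.2, -0.7, -0.8]
opening: 0.0661
gripper_force: 0.0
```

>>> drive_tool(rows=[[[5.5,-32,0],[0,0,0]],[[5.5,-32,0],[0,0,0]],[[5.5,-32,0],[0,0,0]],[[5.5,-32,0],[0,0,0]],[[5.5,-32,0],[0,0,0]],[[5.5,-32,0],[0,0,0]],[[5.5,-32,0],[0,0,0]],[[5.5,-32,0],[0,0,0]]])

```text
time: 2.1
position: [0.4063, -0.1032, 0.3219]
orientation: [-0.0, 0.994, -0.105, -0.0]
wrist_force: [1.4, -0.6, -0.4]
opening: 0.0656
gripper_force: 0.0
```

>>> drive_tool(rows=[[[5.5,-32,0],[0,0,0]],[[5.5,-32,0],[0,0,0]],[[5.5,-32,0],[0,0,0]],[[5.5,-32,0],[0,0,0]],[[5.5,-32,0],[0,0,0]],[[5.5,-32,0],[0,0,0]],[[5.5,-32,0],[0,0,0]],[[0,0,0],[0,0,0]]])

```text
time: 2.77
position: [0.491, 0.1103, 0.3213]
orientation: [-0.001, 0.995, -0.102, -0.001]
wrist_force: [-0.8, -0.0, -0.0]
opening: 0.0658
gripper_force: 0.0
```

```bash
cat >> h.py <<'E'
def rt(s):
    q=s["orientation"];return R.from_quat([q[1],q[2],q[3],q[0]]).as_matrix(),np.array(s["position"])
def wgrab(name):
    from bench import status,viewer
    s=status.sense();f=viewer.grab_frame("wrist");Rm,p=rt(s);he=np.array(f["hand_eye"])
    Rc=Rm@he[:3,:3];tc=Rm@he[:3,3]+p
    C[name]=(np.array(f["mtx"]),np.array(f["dist"]),cv2.Rodrigues(Rc.T)[0].ravel(),-Rc.T@tc)
    np.savez(f"pics/{name}.npz",*C[name]);cv2.imwrite(f"pics/{name}.png",f["color"][:,:,::-1])
def wload(name):
    z=np.load(f"pics/{name}.npz");C[name]=tuple(z[k] for k in z.files)
E
python3 - <<'E'
from h import *
wgrab("w1")
print(C["w1"])
for P in [(.528,.142,.122),(.5155,.2253,.1),(.505,-.182,.056)]:print(proj("w1",P))
E
```

```text
(array([[332.10823369,   0.        , 321.72963137],
       [  0.        , 332.10823369, 199.73921811],
       [  0.        ,   0.        ,   1.        ]]), array([-0.0290481,  0.       ,  0.       ,  0.       ,  0.       ]), array([-1.86084485,  2.28723409,  0.3244591 ]), array([0.20929623, 0.38205748, 0.58114784]))
[[283.96503617 146.08943651]]
[[214.24538004 170.83424256]]
[[565.62423213 102.75759551]]
```

View pics/w1.png

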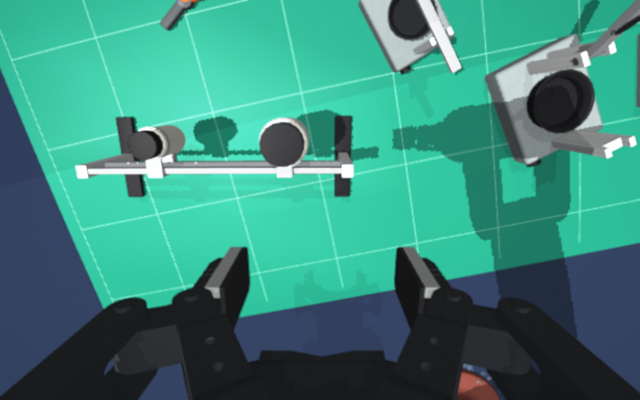

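The wrist view shows the wide lid at (283,143), the cup rim at (560,99), and rack post tops at (82,172) and (348,170). All are within about 4 px of the predictions. I'll combine the views.

Run:
```python
from h import *
wload("w1")
for k,u in dict(lid=dict(top=(248.4,229.2),scene=(417.6,214),w1=(283,143)),lid2=dict(top=(248.4,229.2),w1=(283,143)),
 cup=dict(top=(373,241.5),scene=(309.2,174.5),w1=(560,99)),pR=dict(top=(271.5,246.7),scene=(404,201.2),w1=(348,170)),pL=dict(top=(160.9,222.2),scene=(527.2,290),w1=(82,172))).items():
    print(k,*[np.round(v,4) for v in tri(u)])
from bench import status
Rm,p=rt(status.sense());print(Rm.round(4),p,"shift mm",Rm.T@(np.array([.529,.143,.086])-p)*1000)
```

```text
lid [0.5301 0.1427 0.119 ] 1.591
lid2 [0.5294 0.1446 0.1006] 1.2377
cup [ 0.5089 -0.1783  0.0534] 1.7482
pR [0.4864 0.0832 0.099 ] 0.7932
pL [0.5447 0.3679 0.1013] 0.804
[[ 9.790e-01 -2.041e-01 -2.000e-03]
 [-2.041e-01 -9.790e-01  1.000e-04]
 [-1.900e-03  3.000e-04 -1.000e+00]] [0.49053489 0.10834133 0.32134261] shift mm [ 31.03955007 -41.85827036 235.26870642]
```

>>> drive_tool(rows=[[[8,-10.5,20],[0,0,0]],[[8,-10.5,25],[0,0,0]],[[8,-10.5,25],[0,0,0]],[[8,-10.5,25],[0,0,0]],[[0,0,25],[0,0,0]],[[0,0,25],[0,0,0]],[[0,0,25],[0,0,0]],[[0,0,0],[0,0,0]]])

```text
time: 3.48
position: [0.5265, 0.1391, 0.1458]
orientation: [0.001, 0.994, -0.105, -0.006]
wrist_force: [-0.2, -0.4, -0.7]
opening: 0.0662
gripper_force: 0.0
```

Run:
```python
from h import *
wgrab("w2")
for P in [(.530,.143,.122)]:print(proj("w2",P))
# expected lid circle
a=np.linspace(0,2*np.pi,9)[:-1];print(proj("w2",np.c_[.53+.0225*np.cos(a),.143+.0225*np.sin(a),0*a+.122]).round())
```

```text
[[314.03072177 241.55195983]]
[[304. 200.]
 [276. 219.]
 [271. 250.]
 [291. 275.]
 [323. 280.]
 [351. 263.]
 [358. 233.]
 [339. 206.]]
```

View pics/w2.png

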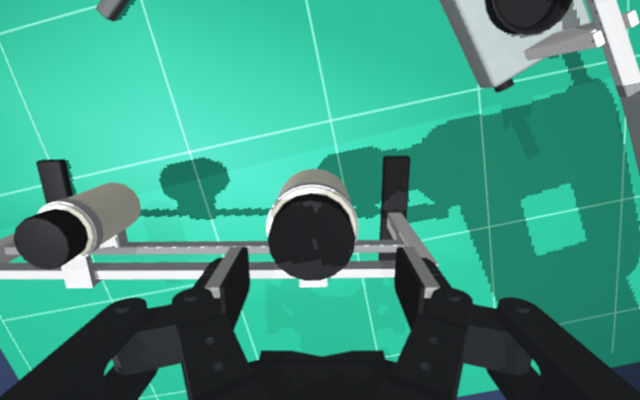

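The lid is centred at (312,237), about 10 px left of the finger midline at x≈322, so I shift by about -4.5 mm in tool y. Then I descend and grip.

>>> drive_tool(rows=[[[2,-4.5,0],[0,0,0]],[[0,0,10],[0,0,0]],[[0,0,10],[0,0,0]],[[0,0,10],[0,0,0]],[[0,0,10],[0,0,0]],[[0,0,10],[0,0,0]],[[0,0,9],[0,0,0]],[[0,0,0],[0,0,0]]])

```text
time: 4.2
position: [0.5316, 0.1443, 0.0902]
orientation: [0.001, 0.995, -0.105, -0.002]
wrist_force: [-1.3, -0.9, -0.5]
opening: 0.066
gripper_force: 0.0
```

>>> drive_tool(rows=[[[0,0,0],[0,0,0]],[[0,0,0],[0,0,0]],[[0,0,0],[0,0,0]],[[0,0,0],[0,0,0]],[[0,0,0],[0,0,0]],[[0,0,0],[0,0,0]],[[0,0,0],[0,0,0]],[[0,0,0],[0,0,0]]], hand=40, grip_force=30)

```text
time: 4.87
position: [0.5333, 0.1445, 0.0933]
orientation: [0.0, 0.995, -0.105, -0.0]
wrist_force: [-2.3, -1.4, -1.9]
opening: 0.0491
gripper_force: 32.0
```

>>> drive_tool(rows=[[[0,0,-2],[0,0,0]],[[0,0,-3],[0,0,0]],[[0,0,-4],[0,0,0]],[[0,0,-5],[0,0,0]],[[0,0,-6],[0,0,0]],[[0,0,-6],[0,0,0]],[[0,0,-6],[0,0,0]],[[0,0,0],[0,0,0]]], grip_force=40)

```text
time: 5.53
position: [0.5348, 0.1448, 0.1277]
orientation: [-0.0, 0.995, -0.105, 0.002]
wrist_force: [0.8, 0.7, -0.9]
opening: 0.0486
gripper_force: 42.2
```

Run:
```python
from h import *
from bench import status
s=status.sense();print(s["position"],s["orientation"],s["wrist_force"],s["opening"],s["joint_pos"])
wgrab("w3")
```

```text
[0.5348344  0.14479546 0.12767428] [-4.71773499e-04  9.94506308e-01 -1.04658884e-01  1.87040435e-03] [ 0.83575045  0.70930964 -0.88181151] 0.04856150835639664 [ 1.30051448e-01 -1.88225411e-02  1.88329488e+00  4.91262986e-05
  1.27326262e+00  1.91053565e+00]
```

View pics/w3.png

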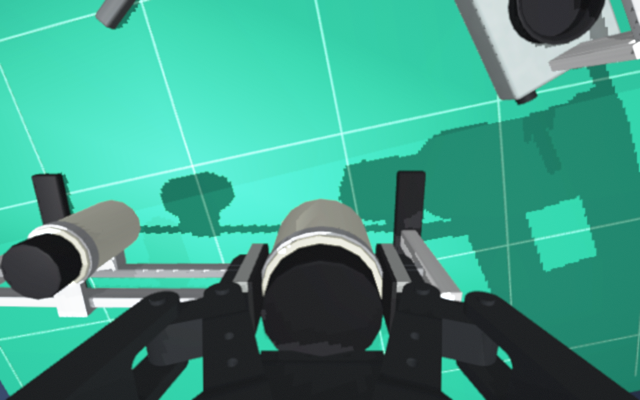

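The narrow pot is still on the bar. The wide pot is in the fingers, with its lid spanning x 262–383 and the front edge of its underside at (320,200). I'll work out the pot's offset in the tool frame, which way it tilts, and the route.

Run:
```python
from h import *
from bench import status,viewer
s=status.sense();Rm,p=rt(s);wload("w3");print(p)
print(np.round(viewer.grab_frame("wrist")["hand_eye"],4))
for ox in (-.006,-.003,0,.003):
  q=lambda x,y,z:proj("w3",Rm@np.array([x,y,z])+p)[0].round(1)
  print(ox,"bot front",q(ox+.025,0,.041),"body top front",q(ox+.025,0,-.013),"lid bottom front",q(ox+.0225,0,-.013),"lid top L/R",q(ox,.0225,-.029),q(ox,-.0225,-.029))
t=p+0;th=.27
for tgt in [(.508,-.179,.20),(.508,-.179,.075)]:
  for name,M in (("now",Rm),("rot",np.array([[np.cos(th),np.sin(th),0],[np.sin(th),-np.cos(th),0],[0,0,-1]]))):print(tgt,name,(M.T@(np.array(tgt)-p)*1000).round(1))
```

```text
[0.53440877 0.14470844 0.12681224]
[[-7.000e-04 -9.614e-01 -2.750e-01  6.940e-02]
 [ 1.000e+00 -6.000e-04 -3.000e-04 -6.000e-04]
 [ 1.000e-04 -2.750e-01  9.614e-01 -1.319e-01]
 [ 0.000e+00  0.000e+00  0.000e+00  1.000e+00]]
-0.006 bot front [323.4 201.8] body top front [323.9 240.7] lid bottom front [323.9 246.6] lid top L/R [385.8 321.2] [262.5 321.3]
-0.003 bot front [323.4 196.5] body top front [323.9 233.5] lid bottom front [323.9 239.5] lid top L/R [386.2 314.2] [262.  314.2]
0 bot front [323.4 191.1] body top front [324.  226.2] lid bottom front [323.9 232.3] lid top L/R [386.7 307. ] [261.6 307. ]
0.003 bot front [323.4 185.7] body top front [324.  218.8] lid bottom front [324.  224.9] lid top L/R [387.2 299.7] [261.1 299.7]
(0.508, -0.179, 0.2) now [ 41.7 322.  -73.4]
(0.508, -0.179, 0.2) rot [-111.8  304.9  -73.2]
(0.508, -0.179, 0.075) now [ 41.4 322.2  51.6]
(0.508, -0.179, 0.075) rot [-111.8  304.9   51.8]
```

>>> drive_tool(rows=[[[0,0,-8],[0,0,0]],[[0,0,-10],[0,0,-4]],[[0,0,-10],[0,0,-4]],[[0,0,-10],[0,0,-4]],[[0,0,-10],[0,0,-4]],[[0,0,-10],[0,0,-4]],[[0,0,-10],[0,0,-4]],[[0,0,-6],[0,0,-3.5]]])

```text
time: 6.3
position: [0.5338, 0.1447, 0.2008]
orientation: [-0.0, 0.991, 0.136, 0.001]
wrist_force: [-0.0, 0.1, -1.4]
opening: 0.0487
gripper_force: 42.2
```

>>> drive_tool(rows=[[[-8,16,0],[0,0,0]],[[-15,28,0],[0,0,0]],[[-15,29,0],[0,0,0]],[[-18,34,0],[0,0,0]],[[-18,34,0],[0,0,0]],[[-18,34,0],[0,0,0]],[[-10,20,0],[0,0,0]],[[-5,10,0],[0,0,0]]])

```text
time: 6.97
position: [0.4843, -0.084, 0.1995]
orientation: [0.0, 0.991, 0.133, -0.0]
wrist_force: [-0.2, -0.2, -1.0]
opening: 0.0487
gripper_force: 42.4
```

Run:
```python
from h import *
from bench import status
s=status.sense();print(s["position"],s["orientation"],s["opening"])
wgrab("w4")
print(proj("w4",[(.505,-.182,.056),(.509,-.178,.056)]))
```

```text
[ 0.48431202 -0.08403931  0.19954696] [ 3.36218706e-04  9.91098829e-01  1.33127728e-01 -8.09459903e-05] 0.04872716548529236
[[438.36025067 196.15071912]
 [435.66517673 190.63521916]]
```

View pics/w4.png

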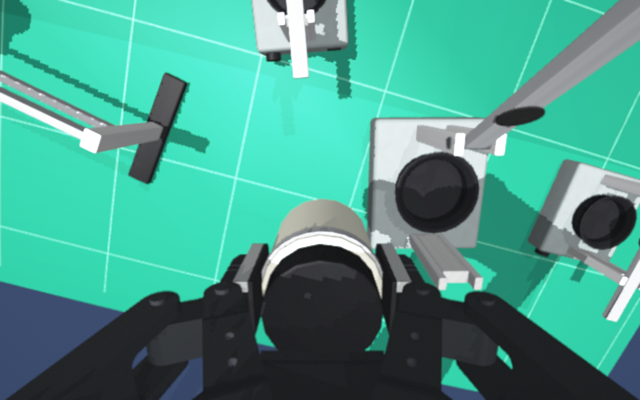

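The cup rim spans x 396–479 and y 152–233, so its centre is at (437.5,192.5). That lies between the two estimates. I compute the remaining shift.

```bash
cat >> h.py <<'E'
def ray(n,uv,z):
    f=lambda X:proj(n,(X[0],X[1],z))[0]-uv
    return least_squares(f,[.5,-.1]).x
def shift(tgt):
    from bench import status
    Rm,p=rt(status.sense());print("pos",p.round(4),"shift",(Rm.T@(np.array(tgt)-p)*1000).round(1),"theta",np.degrees(np.arctan2(Rm[1,0],Rm[0,0])).round(2));return Rm
E
python3 - <<'E'
from h import *
wload("w1");wload("w4")
print(ray("w4",(437.5,192.5),.056),ray("w1",(560,99),.056))
x,e=tri(dict(top=(373,241.5),scene=(309.2,174.5),w1=(560,99),w4=(437.5,192.5)));print(x,e)
c=np.array([.5075,-.1805])
Rm=shift((c[0]+.0048,c[1]+.0013,.20));shift((c[0]+.0048,c[1]+.0013,.076))
E
```

```text
[ 0.5078629 -0.1801198] [ 0.51057538 -0.17545396]
[ 0.50766792 -0.18100766  0.05134829] 2.0202089723273957
pos [ 0.4844 -0.0845  0.1995] shift [ 1.9 98.7 -0.4] theta 15.28
pos [ 0.4844 -0.0845  0.1995] shift [  2.   98.6 123.6] theta 15.28
```

>>> drive_tool(rows=[[[1,12,0],[0,0,0]],[[1,20,0],[0,0,0]],[[0,20,0],[0,0,0]],[[0,20,0],[0,0,0]],[[0,15,0],[0,0,0]],[[0,8,0],[0,0,0]],[[0,3.5,0],[0,0,0]],[[0,0,0],[0,0,0]]])

```text
time: 7.68
position: [0.5136, -0.1759, 0.1991]
orientation: [-0.0, 0.991, 0.135, -0.0]
wrist_force: [0.1, -0.3, -1.0]
opening: 0.0487
gripper_force: 42.4
```

>>> drive_tool(rows=[[[0,0,10],[0,0,0]],[[0,0,15],[0,0,0]],[[0,0,15],[0,0,0]],[[0,0,15],[0,0,0]],[[0,0,15],[0,0,0]],[[0,0,15],[0,0,0]],[[0,0,8],[0,0,0]],[[0,0,0],[0,0,0]]])

```text
time: 8.35
position: [0.5114, -0.1743, 0.1033]
orientation: [-0.002, 0.991, 0.135, -0.002]
wrist_force: [-0.2, 0.4, -2.2]
opening: 0.049
gripper_force: 42.4
```

Run:
```python
from h import *
shift((.5077+.0048,-.1805+.0013,.079))
```

```text
pos [ 0.5114 -0.1743  0.1033] shift [-0.2  5.1 24.3] theta 15.54
```

>>> drive_tool(rows=[[[0,4.5,0],[0,0,0]],[[0,0,0],[0,0,0]],[[0,0,0],[0,0,0]],[[0,0,0],[0,0,0]],[[0,0,0],[0,0,0]],[[0,0,0],[0,0,0]],[[0,0,0],[0,0,0]],[[0,0,0],[0,0,0]]])

```text
time: 9.02
position: [0.5145, -0.1803, 0.1064]
orientation: [0.0, 0.991, 0.135, 0.0]
wrist_force: [-0.7, -0.2, -2.4]
opening: 0.0484
gripper_force: 42.4
```

Run:
```python
from h import *
shift((.5077+.0048,-.1805+.0013,.079))
from bench import viewer
f=viewer.grab_frame("scene");g=viewer.grab_frame("top");wgrab("w5")
a=cv2.resize(f["color"][100:220,240:400],(400,300),interpolation=cv2.INTER_CUBIC)
b=cv2.resize(g["color"][180:270,325:445],(400,300),interpolation=cv2.INTER_CUBIC)
c=cv2.resize(cv2.imread("pics/w5.png"),(448,280))
o=np.zeros((600,800,3),np.uint8);o[:300,:400]=a[:,:,::-1];o[:300,400:]=b[:,:,::-1];o[310:590,:448]=c;cv2.imwrite("pics/chk.png",o)
```

```text
pos [ 0.5145 -0.1803  0.1064] shift [-1.7 -1.6 27.4] theta 15.48
```

View pics/chk.png

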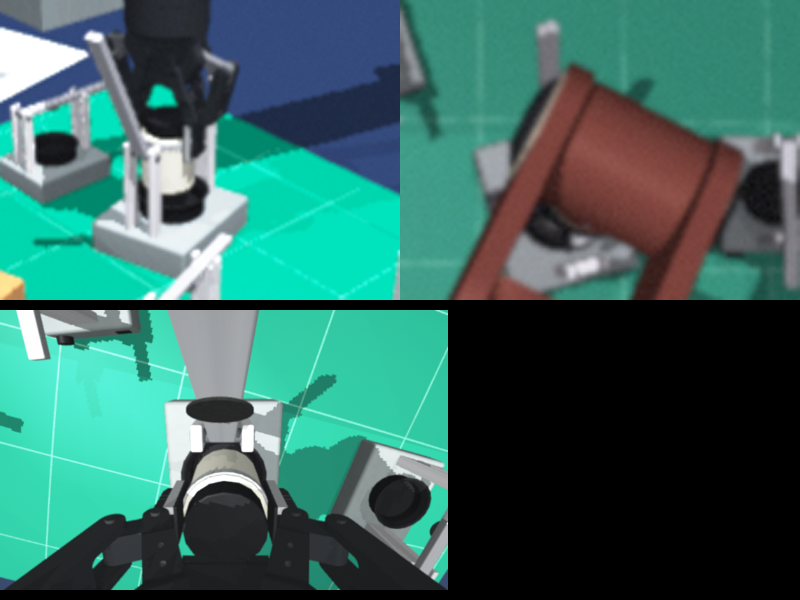

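The pot is just above the cup and laterally centred: rim midpoint x≈225 against lid midpoint 226 in the wrist panel. I lower it gently.

>>> drive_tool(rows=[[[-1,-0.5,4],[0,0,0]],[[0,0,4],[0,0,0]],[[0,0,4],[0,0,0]],[[0,0,4],[0,0,0]],[[0,0,3],[0,0,0]],[[0,0,2],[0,0,0]],[[0,0,0],[0,0,0]],[[0,0,0],[0,0,0]]])

```text
time: 9.83
position: [0.5133, -0.18, 0.0851]
orientation: [-0.0, 0.991, 0.135, -0.0]
wrist_force: [0.2, 0.5, -2.0]
opening: 0.0489
gripper_force: 42.4
```

>>> drive_tool(rows=[[[0,0,1],[0,0,0]],[[0,0,0],[0,0,0]],[[0,0,1],[0,0,0]],[[0,0,0],[0,0,0]],[[0,0,1],[0,0,0]],[[0,0,0],[0,0,0]],[[0,0,0],[0,0,0]],[[0,0,0],[0,0,0]]])

```text
time: 10.5
position: [0.5134, -0.18, 0.0822]
orientation: [-0.0, 0.991, 0.135, -0.0]
wrist_force: [-0.0, 0.1, -2.0]
opening: 0.0485
gripper_force: 42.4
```

>>> drive_tool(rows=[[[0,0,1],[0,0,0]],[[0,0,0],[0,0,0]],[[0,0,1],[0,0,0]],[[0,0,0],[0,0,0]],[[0,0,1],[0,0,0]],[[0,0,0],[0,0,0]],[[0,0,0],[0,0,0]],[[0,0,0],[0,0,0]]])

```text
time: 11.17
position: [0.5134, -0.18, 0.0793]
orientation: [-0.0, 0.991, 0.135, -0.0]
wrist_force: [-1.1, 0.6, -1.6]
opening: 0.0485
gripper_force: 42.6
```

>>> drive_tool(rows=[[[0,0,0.5],[0,0,0]],[[0,0,0],[0,0,0]],[[0,0,0.5],[0,0,0]],[[0,0,0],[0,0,0]],[[0,0,0.5],[0,0,0]],[[0,0,0],[0,0,0]],[[0,0,0],[0,0,0]],[[0,0,0],[0,0,0]]])

```text
time: 11.83
position: [0.5136, -0.1801, 0.0792]
orientation: [-0.0, 0.991, 0.135, -0.0]
wrist_force: [-4.8, 1.8, 7.6]
opening: 0.0487
gripper_force: 43.4
```

>>> drive_tool(rows=[[[0,0,0.5],[0,0,0]],[[0,0,0],[0,0,0]],[[0,0,0.5],[0,0,0]],[[0,0,0],[0,0,0]],[[0,0,0.5],[0,0,0]],[[0,0,0],[0,0,0]],[[0,0,0],[0,0,0]],[[0,0,0],[0,0,0]]])

```text
time: 12.5
position: [0.5136, -0.1801, 0.0791]
orientation: [-0.0, 0.991, 0.135, -0.0]
wrist_force: [-9.8, 3.1, 16.3]
opening: 0.0484
gripper_force: 44.2
```

Contact came at the expected height, but with some sideways force toward -x. I ease off, nudge toward -x and press again.

>>> drive_tool(rows=[[[0,0,-2],[0,0,0]],[[-1.5,0.5,0],[0,0,0]],[[0,0,0],[0,0,0]],[[0,0,0.5],[0,0,0]],[[0,0,0.5],[0,0,0]],[[0,0,0.5],[0,0,0]],[[0,0,0.5],[0,0,0]],[[0,0,0],[0,0,0]]])

```text
time: 13.17
position: [0.5132, -0.181, 0.0791]
orientation: [-0.0, 0.991, 0.135, 0.001]
wrist_force: [-5.2, 5.6, 16.2]
opening: 0.0487
gripper_force: 44.1
```

>>> drive_tool(rows=[[[0,0,0],[0,0,0]],[[0,0,0],[0,0,0]],[[0,0,0],[0,0,0]],[[0,0,0],[0,0,0]],[[0,0,0],[0,0,0]],[[0,0,0],[0,0,0]],[[0,0,0],[0,0,0]],[[0,0,0],[0,0,0]]])

```text
time: 13.83
position: [0.5133, -0.181, 0.0791]
orientation: [-0.0, 0.991, 0.135, 0.001]
wrist_force: [-5.6, 4.6, 16.2]
opening: 0.0487
gripper_force: 44.1
```

The second press stopped at the same height (0.0791, as expected for a seated pot), so it is on the floor. I relax, release and withdraw.

>>> drive_tool(rows=[[[0,0,-1.5],[0,0,0]],[[0,0,0],[0,0,0]],[[0,0,0],[0,0,0]],[[0,0,0],[0,0,0]],[[0,0,0],[0,0,0]],[[0,0,0],[0,0,0]],[[0,0,0],[0,0,0]],[[0,0,0],[0,0,0]]], hand=66, grip_force=20)

```text
time: 14.5
position: [0.5121, -0.1809, 0.0777]
orientation: [-0.0, 0.991, 0.135, -0.0]
wrist_force: [-0.5, -2.1, 0.2]
opening: 0.066
gripper_force: 0.0
```

>>> drive_tool(rows=[[[0,0,-5],[0,0,0]],[[0,0,-10],[0,0,0]],[[0,0,-20],[0,0,0]],[[0,0,-35],[0,0,0]],[[0,0,-40],[0,0,0]],[[0,0,-40],[0,0,0]],[[0,0,-40],[0,0,0]],[[0,0,-40],[0,0,0]]])

```text
time: 15.17
position: [0.5118, -0.1807, 0.3111]
orientation: [0.001, 0.991, 0.135, 0.001]
wrist_force: [0.1, -0.8, 0.2]
opening: 0.0662
gripper_force: 0.0
```

Run:
```python
from h import *
from bench import viewer
f=viewer.grab_frame("scene");wgrab("w6")
a=cv2.resize(f["color"][100:220,240:400],(533,400),interpolation=cv2.INTER_CUBIC)
c=cv2.resize(cv2.imread("pics/w6.png")[:,160:540],(267,281))
o=np.zeros((400,800,3),np.uint8);o[:,:533]=a[:,:,::-1];o[:281,533:]=c;cv2.imwrite("pics/chk2.png",o)
c=np.array([.5077,-.1805]);u=np.array([np.cos(.27),np.sin(.27)])
shift((*(c+.15*u),.32));print(proj("w6",[(*c,.108)]),proj("scene",[(*c,.108)]))
for x,z in((65,246),):print(c+x/1000*u)
```

```text
pos [ 0.515  -0.1824  0.3189] shift [143.4  -3.7   0.7] theta 15.5
[[316.82069711 181.75716038]] [[308.14208085 155.11872926]]
[ 0.57034511 -0.16316246]
```

View pics/chk2.png

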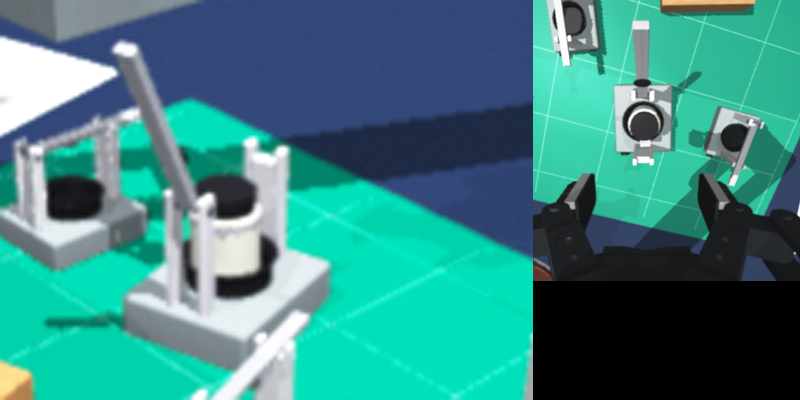

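The pot stands upright and seated: lid at scene (307,155) against (308,155) predicted for fully down. Now I close the fingers and go behind the bar.

>>> drive_tool(rows=[[[10,-4,0],[0,0,0]],[[22,0,0],[0,0,0]],[[25,0,0],[0,0,0]],[[25,0,0],[0,0,0]],[[25,0,0],[0,0,0]],[[25,0,0],[0,0,0]],[[14,0,0],[0,0,0]],[[4,0,0],[0,0,0]]], hand=0)

```text
time: 15.93
position: [0.6568, -0.1353, 0.3048]
orientation: [-0.001, 0.991, 0.136, -0.002]
wrist_force: [-0.4, 0.4, -0.3]
opening: -0.0001
gripper_force: 0.0
```

>>> drive_tool(rows=[[[0,0,6],[0,0,0]],[[0,0,15],[0,0,0]],[[0,0,20],[0,0,0]],[[0,0,20],[0,0,0]],[[0,0,15],[0,0,0]],[[0,0,6],[0,0,0]],[[0,0,0],[0,0,0]],[[0,0,0],[0,0,0]]])

```text
time: 16.6
position: [0.6553, -0.1372, 0.2258]
orientation: [-0.0, 0.991, 0.135, -0.0]
wrist_force: [0.6, -0.2, 0.4]
opening: 0.0001
gripper_force: 0.0
```

Run:
```python
from h import *
c=np.array([.5077,-.1805]);u=np.array([np.cos(.27),np.sin(.27)])
shift((*(c+.065*u),.24))
prev=None
for a in [1.57,1.4,1.2,1.0,.8,.6,.45]:
    r=122;p=np.array([50-r*np.cos(a)+4*np.sin(a)+11,115+r*np.sin(a)+4*np.cos(a)+11])
    print(a,p.round(1),None if prev is None else (p-prev).round(1));prev=p
```

```text
pos [ 0.6553 -0.1372  0.2258] shift [-88.8   2.4 -14.2] theta 15.46
1.57 [ 64.9 248. ] None
1.4 [ 44.2 246.9] [-20.7  -1.1]
1.2 [ 20.5 241.2] [-23.7  -5.7]
1.0 [ -1.6 230.8] [-22.1 -10.3]
0.8 [-21.1 216.3] [-19.6 -14.5]
0.6 [-37.4 198.2] [-16.3 -18.1]
0.45 [-47.1 182.7] [ -9.7 -15.5]
```

>>> drive_tool(rows=[[[-9,1,-3],[0,0,0]],[[-11,1,-3],[0,0,0]],[[-11.5,0,-3],[0,0,0]],[[-11.5,0,-3],[0,0,0]],[[-11.5,0,-3],[0,0,0]],[[-11.5,0,-3],[0,0,0]],[[-11.5,0,-2],[0,0,0]],[[-11.5,0,0],[0,0,0]]])

```text
time: 17.27
position: [0.5698, -0.1634, 0.2479]
orientation: [0.001, 0.991, 0.135, 0.001]
wrist_force: [-0.4, 0.1, 0.5]
opening: 0.0001
gripper_force: 0.1
```

>>> drive_tool(rows=[[[-10,0,0.5],[0,0,0]],[[-10,0,0.5],[0,0,0]],[[-12,0,3],[0,0,0]],[[-12,0,3],[0,0,0]],[[-11,0,5],[0,0,0]],[[-11,0,5],[0,0,0]],[[0,0,0],[0,0,0]],[[0,0,0],[0,0,0]]])

```text
time: 17.93
position: [0.5061, -0.1804, 0.2284]
orientation: [-0.0, 0.991, 0.134, -0.0]
wrist_force: [0.1, 0.4, 0.1]
opening: 0.0001
gripper_force: 0.0
```

Run:
```python
from h import *
from bench import viewer
c=np.array([.5077,-.1805]);u=np.array([np.cos(.27),np.sin(.27)])
shift((*(c+.0*u),.231))
f=viewer.grab_frame("scene");cv2.imwrite("pics/chk3.png",cv2.resize(f["color"][70:220,240:440,::-1],(600,450),interpolation=cv2.INTER_CUBIC))
```

```text
pos [ 0.5061 -0.1804  0.2284] shift [ 1.5  0.6 -2.6] theta 15.44
```

View pics/chk3.png

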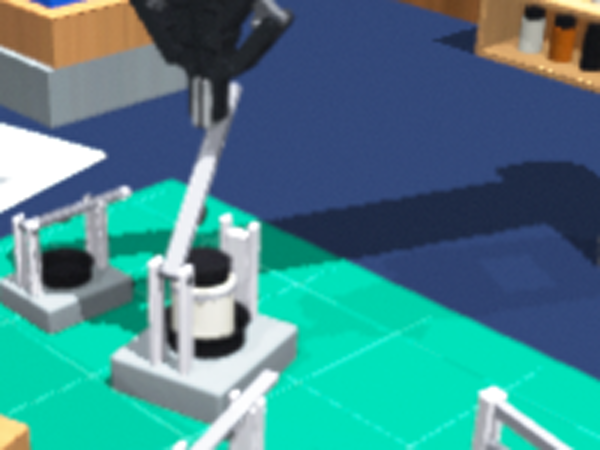

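The bar leans over the pot at about 1.0 rad and is following the fingers. I continue along the arc.

>>> drive_tool(rows=[[[-9.5,0,6.5],[0,0,0]],[[-10,0,8],[0,0,0]],[[-8.5,0,8.5],[0,0,0]],[[-8,0,9.5],[0,0,0]],[[-5,0,7.5],[0,0,0]],[[-5,0,8],[0,0,0]],[[-4,0,8],[0,0,0]],[[-3,0,8],[0,0,0]]])

```text
time: 18.65
position: [0.4553, -0.1946, 0.164]
orientation: [-0.0, 0.991, 0.135, -0.0]
wrist_force: [-0.1, -0.5, 0.1]
opening: -0.0001
gripper_force: 0.0
```

>>> drive_tool(rows=[[[0,0,0],[0,0,0]],[[-6,0,0],[0,0,0]],[[-8,0,0],[0,0,0]],[[-8,0,0],[0,0,0]],[[-8,0,0],[0,0,0]],[[0,0,0],[0,0,0]],[[0,0,0],[0,0,0]],[[0,0,0],[0,0,0]]])

```text
time: 19.32
position: [0.4268, -0.2027, 0.1652]
orientation: [0.0, 0.991, 0.135, 0.0]
wrist_force: [0.4, 0.1, 0.6]
opening: 0.0003
gripper_force: 0.0
```

```bash
cat > bar.py <<'E'
# find bar angle in scene: compare bright/grey bar via wrist-independent colour profile at predicted tip for candidate angles
from h import *
from bench import viewer
c=np.array([.5077,-.1805]);u=np.array([np.cos(.27),np.sin(.27)])
shift((*(c-.082*u),.13))
f=viewer.grab_frame("scene")["color"].astype(int)
for a in np.arange(0,1.1,.1):
    P=[np.r_[c+u*(.05-r*np.cos(a)),.115+r*np.sin(a)] for r in (.03,.06,.08,.11,.125,.145)]
    print(a.round(1),[f[int(round(v)),int(round(w))].tolist() for w,v in proj("scene",P)])
E
python3 bar.py
```

```text
pos [ 0.4268 -0.2027  0.1652] shift [ 1.8  0.2 35.2] theta 15.46
0.0 [[252, 253, 254], [252, 253, 254], [252, 253, 254], [252, 253, 254], [252, 253, 254], [184, 187, 198]]
0.1 [[252, 253, 254], [245, 251, 252], [246, 247, 250], [76, 100, 138], [56, 76, 124], [52, 73, 122]]
0.2 [[223, 231, 236], [7, 134, 109], [252, 254, 254], [50, 72, 122], [52, 73, 122], [55, 76, 122]]
0.3 [[105, 196, 178], [0, 131, 105], [0, 221, 184], [51, 72, 121], [50, 72, 121], [127, 132, 136]]
0.4 [[105, 196, 178], [0, 132, 107], [32, 142, 147], [52, 73, 123], [138, 147, 161], [159, 164, 169]]
0.5 [[0, 221, 182], [0, 183, 147], [51, 72, 121], [51, 72, 121], [78, 84, 89], [106, 110, 113]]
0.6 [[0, 222, 182], [0, 222, 185], [51, 73, 122], [50, 71, 121], [42, 56, 86], [33, 36, 40]]
0.7 [[0, 193, 156], [0, 224, 185], [50, 72, 121], [50, 73, 122], [50, 71, 120], [31, 35, 38]]
0.8 [[0, 194, 158], [0, 223, 185], [51, 73, 121], [50, 72, 120], [51, 72, 121], [30, 33, 36]]
0.9 [[0, 141, 113], [0, 223, 186], [52, 73, 122], [51, 72, 123], [52, 72, 121], [33, 36, 41]]
1.0 [[0, 140, 113], [0, 223, 185], [52, 72, 122], [50, 73, 120], [49, 71, 118], [35, 37, 43]]
```

The bar has dropped to about 0 rad, with bright steel along the whole predicted line. I press lightly at the handle to make sure it is home.

>>> drive_tool(rows=[[[0,0,7],[0,0,0]],[[0,0,9],[0,0,0]],[[0,0,9],[0,0,0]],[[0,0,4],[0,0,0]],[[0,0,2],[0,0,0]],[[0,0,1],[0,0,0]],[[0,0,0.5],[0,0,0]],[[0,0,0],[0,0,0]]])

```text
time: 20.03
position: [0.427, -0.2026, 0.1325]
orientation: [0.0, 0.991, 0.135, 0.0]
wrist_force: [-0.2, 0.5, 0.9]
opening: 0.0003
gripper_force: 0.0
```

>>> drive_tool(rows=[[[0,0,0.5],[0,0,0]],[[0,0,0.5],[0,0,0]],[[0,0,0.5],[0,0,0]],[[0,0,0.5],[0,0,0]],[[0,0,0.5],[0,0,0]],[[0,0,0],[0,0,0]],[[0,0,0],[0,0,0]],[[0,0,0],[0,0,0]]])

```text
time: 20.7
position: [0.4268, -0.2026, 0.13]
orientation: [0.0, 0.991, 0.135, 0.0]
wrist_force: [-0.6, 1.1, 1.4]
opening: -0.0
gripper_force: 0.8
```

>>> drive_tool(rows=[[[0,0,0.5],[0,0,0]],[[0,0,0.5],[0,0,0]],[[0,0,0.5],[0,0,0]],[[0,0,0.5],[0,0,0]],[[0,0,0],[0,0,0]],[[0,0,0],[0,0,0]],[[0,0,0],[0,0,0]],[[0,0,0],[0,0,0]]])

```text
time: 21.37
position: [0.4269, -0.2027, 0.1296]
orientation: [0.0, 0.991, 0.135, -0.0]
wrist_force: [-4.4, 3.2, 10.7]
opening: 0.0002
gripper_force: 5.3
```

The bar stopped firmly at tip height 0.119, which is the closed bar's top. I retreat and verify.

>>> drive_tool(rows=[[[0,0,-3],[0,0,0]],[[0,0,-10],[0,0,0]],[[0,0,-20],[0,0,0]],[[0,0,-30],[0,0,0]],[[0,0,-30],[0,0,0]],[[0,0,-30],[0,0,0]],[[0,0,0],[0,0,0]],[[0,0,0],[0,0,0]]])

```text
time: 22.03
position: [0.4278, -0.2032, 0.2536]
orientation: [0.002, 0.991, 0.135, 0.002]
wrist_force: [-0.1, -0.2, -0.1]
opening: -0.0001
gripper_force: 0.0
```

```bash
python3 bar.py | head -3
python3 - <<'E'
from h import *
from bench import viewer
g=viewer.grab_frame("top")["color"].astype(int);o=cv2.imread("pics/top0.png")[:,:,::-1].astype(int)
d=cv2.blur(np.abs(g-o).max(2).astype(np.float32),(3,3))
for n,(x,y,w,h) in dict(narrow=(180,205,32,30),tape=(285,127,32,30),carton=(355,132,66,44),pliers=(205,135,60,45),shk1=(293,172,42,50)).items():print(n,d[y:y+h,x:x+w].max(),(d[y:y+h,x:x+w]>40).sum())
f=viewer.grab_frame("scene")["color"].astype(int);o=cv2.imread("pics/scene0.png")[:,:,::-1].astype(int)
print("narrow scene",cv2.blur(np.abs(f-o).max(2).astype(np.float32),(3,3))[250:300,455:495].max())
E
```

```text
pos [ 0.4278 -0.2032  0.2536] shift [  0.6  -1.  123.6] theta 15.49
0.0 [[252, 252, 254], [252, 253, 254], [252, 253, 254], [252, 253, 254], [252, 253, 254], [251, 252, 253]]
0.1 [[252, 252, 254], [244, 248, 250], [246, 247, 250], [69, 85, 117], [66, 85, 130], [50, 71, 122]]
narrow 7.0 0
tape 6.5555553 0
carton 7.4444447 0
pliers 6.7777777 0
shk1 7.5555553 0
narrow scene 5.4444447
```

The bar lies level in its catch, nothing else has moved, and the arm is clear.

```bash
python3 -c "
from bench import ctrl
print(ctrl.sign_off())"
```

```text
the job is handed in; nothing more can be done
None
```

The wide pot stands fully down in the largest shaker's cup, the hold-down bar lies level in its catch, the narrow pot, tape, carton and pliers have not moved, and the job was handed in at about 22 s.

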